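# Raise the sash of the varnishing booth to the marked working height

## Robot

A 7-joint arm with a two-finger parallel gripper is mounted at the origin on the work surface; the furniture and walls round the work are solid. World frame = base frame: x ahead of the robot, y to its left, z up, the work surface at z = 0. Lengths are in m, angles in rad, forces in N, time in s.
With the tool pointing down it reaches from about 0.425 to 1.025 m from the base axis. Payload 9.4 kg.
Tool frame: the origin (TCP) lies midway between the tips of the shut fingers; the grasp point (between the pads) lies 19 mm behind it; z points along the fingers, x is the direction in which the jaws open and shut, and the axes are right-handed (so a half turn about z gives the same grasp; the last joint's range is limited). The gripper opens to 93 mm and grips with 3 to 60 N. Pads are 15 mm wide; open, the fingers measure 128 mm over their backs; the gripper's body (75 mm by 188 mm) begins 65 mm behind the grasp point.
Start: joints at [-1.191, 0.599, -0.003, 1.599, 0.002, 0.943, -0.08], TCP at [0.32, 0.651, 0.219] pointing down, gripper open.
Joint ranges: [-2.57, 2.57], [-0.35, 1.97], [-1.29, 1.29], [0.11, 2.56], [-1.05, 4.19], [0.11, 1.86], [-2.63, 2.63]. Speed limits (rad/s): [2.22, 2.22, 3.01, 3.01, 3.14, 3.14, 3.14].

## Interface

Orientations are given as a unit quaternion [w, x, y, z].
In Python, from workcell import manip, cams gives the robot as it stands.
- The arm moves only by the tool drive_tool, never from a script. Its argument "increments" is a list of rows, each a list of 7 numbers: the shift along the tool's x, y, z in cm, then the turn, a rotation vector about the tool's x, y, z in rad, then the opening in per cent of the stroke, from 0 (shut) to 100 (fully open). In form: [[x, y, z, wx, wy, wz, jaw], ...]. A call has 1 to 20 rows; each row shifts and turns the commanded pose from where the row before left it, along the tool's axes as they then stand; what a row does not reach is not made up. A row lasts 1/10 s, in which the tool goes at most 50 mm and 8.59 degrees, less where a joint would pass 70% of its speed; a pose out of reach is approached as far as the arm can. A call is refused whole if a number of a shift passes 5 or a number of a turn 0.15, either way. A call with a gripper value outside its range is refused whole. The fingers move at their own pace and stop on an object; "squeeze" is the grip in N (left out, the last holds). Time passes only in rows, so rows that do not move let the fingers close. It gives the time, the measured TCP pose, the force and the opening at its end, in the units of the state.
- manip.state(): the state, without advancing time (a new reading comes with each control period).
- cams.camera(name): name is "scene" or "top" or "wrist"; returns the picture (384x512x3 uint8, blue, green, red); there is no depth.
- cams.get_calibration(name): a dict with "fx", "fy", "cx", "cy" (pixels), "origin" and "attitude" of the camera in the world; the wrist camera has in their place "mount" (4x4, takes a point from camera to tool coordinates, whose origin is the TCP and whose axes are the tool frame's). Camera axes: x right, y up, looking along -z (the intrinsics and any distortion apply to the point x, -y, -z); pixel columns grow to the right and rows downward; lengths in m; the calibration is good to about 2 mm. The wrist camera is an equidistant fisheye: a pixel r from the principal point sees the ray r / f radians off the axis. A picture is of the moment at which its call begins: read the wrist's pose just before it. get_calibration takes no time and is no camera call.
- manip.finish_job(): hands the job in, once; it reports no verdict.
The state is a dict: "t": time; "qpos": joint angles; "dq": joint speeds; "joint_efforts": joint torques, N m; "eef_pos": TCP position; "ee_rot": TCP orientation; "contact_force": force on the tool from outside, world axes, zero at the start; "moment": the same for the moment, N m; "width": finger opening in m.
Only numpy, scipy, OpenCV 4.12 (cv2) and the standard library are available. Lean on these libraries where they do the work, as an engineer would, in place of code of your own. Each camera call takes 0.05 s, during which the arm holds its last target.

## Task

Push the clear front window of the small varnishing booth up from beneath its black lip, with the fingertips and without gripping it, until the red pointer on the window stands level with the red line on the yellow marker clip. Let it stay there by itself and take the hand clear. Do not shift the marker clip, and leave the bottles in front of the booth and the jar and spool inside it as they are.

Things in the scene. Friction and masses are not known exactly. Their poses are not given: they have to be found in the camera images.
- booth: Fixed plywood varnishing booth, 130 mm deep (x), 290 mm wide over its two aluminium guide posts, 380 mm high, open inside above an 80 mm high plinth; origin at the centre of its underside, x points into the booth, y to the left of one facing its front, z up. Its front plane lies at x = -65 mm. It is turned so that its front looks to the robot's left and partly back to it (yaw -1.45 to -1.05).
- sash (a joint): Height in m of the clear sliding window (226 mm wide, 150 mm high) above closed: 0 = closed, 0.15 = upper stop. Hidden counterweights balance it, so it stays at whatever height it is left; moving it takes about 2 to 5 N either way. It starts 0 to 20 mm open.
- lip_mid (a point): Middle of the window's lip, on the centreline of its rounded nose; 92 mm above the table when the window is closed, rises with it. Axes as the booth's. The lip is a black ledge 190 mm long (y), about 16 mm thick, along the window's lower edge, standing 42 mm out from the booth's front plane towards the robot; its nose is a level round bar of 7 mm radius.
- lip_under (a point): Lowest point of the lip's round nose, 7 mm below lip_mid: the place to push up against. Nose and underside are free; nothing lies beneath them but the table, and the plinth's front lies 35 mm behind the nose's centreline. A bright metal strip covers the upper side of the lip.
- pointer (a point): Tip of the red pointer, a 3 mm high stroke that reaches from the window's right-hand edge over the right-hand guide post; moves with the window.
- mark (a point): Middle of the 3 mm high red line on the yellow marker clip (14 x 30 mm in front) on the right-hand guide post (right as one faces the front: the post nearer to the robot): the height to which the pointer must come. Pointer and mark are level when the values of joint sash and joint clip are equal.
- clip (a joint): Height in m of the marker clip along its post, 0.07 to 0.13 at the start; equals the window's joint value at which the pointer is level with the red line. It sits stiffly and must stay where it is.
- varnish_jar: Brown varnish jar with a cream cap, 52 mm across, 73 mm high, on the booth's inner floor; origin at the centre of its underside.
- thread_spool: Wooden spool of red thread, 31 mm across, 40 mm high, on the booth's inner floor; origin at the centre of its underside.
- ink_a: Black ink bottle, 42 mm across, 60 mm high, on the table in front of the booth; origin at the centre of its underside.
- ink_b: Red ink bottle, 35 mm across, 63 mm high, on the table in front of the booth; origin at the centre of its underside.

How it is judged:
On the way:
1. the fingers push the window up from beneath its lip ((contact force between the fingers and sash_c5 above 0.5 N or contact force between the fingers and sash_c6 above 0.5 N) and value of joint sash above 0.035 m), for 0.1 s.
At the end, for the whole second after the job is handed in: The red pointer is within 8 mm of the height of the red line, the window at rest; the clip has not moved by 5 mm, nor the bottles, jar and spool by 30 mm (z of pointer in the frame of mark between -0.008 and 0.008 m and velocity of joint sash between -0.005 and 0.005 m/s and distance of mark from where it was at the start of the episode below 0.005 m and distance of each of varnish_jar, thread_spool, ink_a, ink_b from where it was at the start of the episode below 0.03 m); the robot touches nothing.
It fails at once if the lip is pinched: pressed from above and from beneath at once (contact force between the fingers and sash_c7 above 0.5 N and (contact force between the fingers and sash_c5 above 0.5 N or contact force between the fingers and sash_c6 above 0.5 N)).
It fails at once if the marker clip is shifted (distance of mark from where it was at the start of the episode above 0.005 m).
It fails at once if the varnish jar or the thread spool is shifted, lifted or tipped (distance of any of varnish_jar, thread_spool from where it was at the start of the episode above 0.03 m or angle between any of varnish_jar, thread_spool's own z axis and vertical above 0.4 rad).
It fails at once if the black ink bottle or the red ink bottle is shifted, lifted or tipped (distance of any of ink_a, ink_b from where it was at the start of the episode above 0.03 m or angle between any of ink_a, ink_b's own z axis and vertical above 0.4 rad).
It also fails if it takes over 46 s, if anything falls off the work surface, if the arm or the gripper's body presses on something with over 40 N, if the wrist force passes 120 N, or if a joint passes its speed limit or range.

## Working session

There is one attempt and no reset: what is moved stays moved. The work goes in short steps, Python scripts to look and compute and a tool call to move; the robot and the scene stay as the last step left them, time stands still between calls to the robot, and variables do not carry over. Pictures are saved under pics/ and viewed, and the job is handed in when it is done.

Besides the shell and the picture viewer there is one more tool, called after "Emit:" as a command line: name --pt "numbers of a row" for each row, then --argument value for the rest. drive_tool: Moves the arm, as the interface text tells. Its arguments: {"type":"object","properties":{"increments":{"type":"array"},"squeeze":{"type":"number"}},"required":["increments"]}

```bash
mkdir -p pics; python3 - <<'E'
from workcell import manip,cams
import cv2
s=manip.state();print(s)
for n in ["scene","top","wrist"]:
    cv2.imwrite(f"pics/{n}0.png",cams.camera(n)); print(n,cams.get_calibration(n))
E
```

```text
{'t': 0.0, 'qpos': array([-1.19069791,  0.60011727, -0.00256391,  1.60008877,  0.00178578,
        0.94292266, -0.07980197]), 'dq': array([ 4.13658186e-04,  1.85079707e-04, -9.88339614e-04,  2.50999443e-04,
       -3.30364290e-04, -2.42040411e-05,  9.81596961e-04]), 'joint_efforts': array([-7.41021740e-04, -7.65037394e+01,  1.49712212e+00, -2.52354169e+01,
       -5.24495181e-02,  1.66324619e-02,  1.30162239e-04]), 'eef_pos': array([0.31957143, 0.6502386 , 0.21778003]), 'ee_rot': array([ 4.54274569e-04,  8.48827930e-01,  5.28668664e-01, -6.17851871e-04]), 'contact_force': array([-0.69204406, -0.62791233, -0.1486636 ]), 'moment': array([ 0.04757866,  0.02712528, -0.03847769]), 'width': 0.09286233647387933}
scene {'fx': 351.7114921675419, 'fy': 351.7114921675419, 'cx': 261.9316111470077, 'cy': 190.74454412998745, 'origin': array([-0.19289464,  0.37752422,  0.49322719]), 'attitude': array([-0.4613165 , -0.29665653,  0.43289545,  0.71539047])}
top {'fx': 455.2477395507214, 'fy': 455.2477395507214, 'cx': 261.30103260553756, 'cy': 199.30588030173934, 'origin': array([-0.00217549,  0.05491744,  1.04014771]), 'attitude': array([ 0.69307577,  0.1775334 , -0.17038668, -0.67756642])}
wrist {'fx': 297.3186396354542, 'fy': 297.3186396354542, 'cx': 257.0348221303134, 'cy': 189.08146049264104, 'mount': array([[ 9.99999651e-01, -6.78750548e-04,  4.86537925e-04,
         1.49008038e-04],
       [-5.16409861e-04, -9.60442018e-01, -2.78479556e-01,
        -7.75454919e-02],
       [ 6.56309618e-04,  2.78479208e-01, -9.60442034e-01,
        -1.65653881e-01],
       [ 0.00000000e+00,  0.00000000e+00,  0.00000000e+00,
         1.00000000e+00]])}
```

View pics/scene0.png

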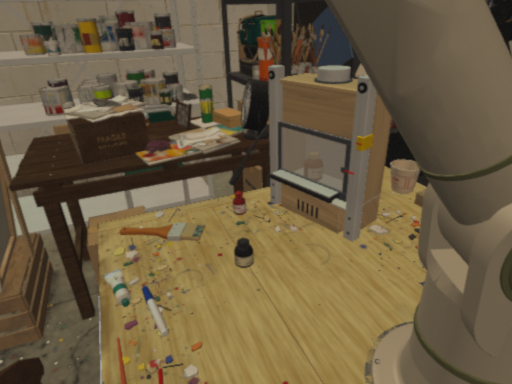

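View pics/top0.png

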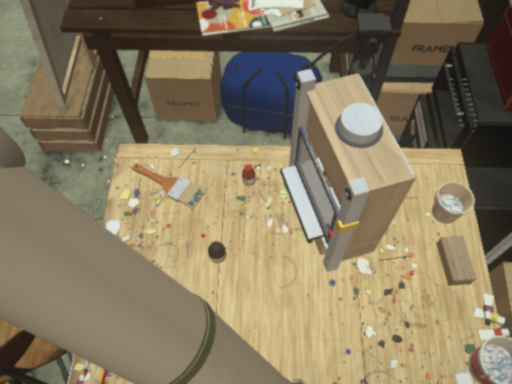

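View pics/wrist0.png

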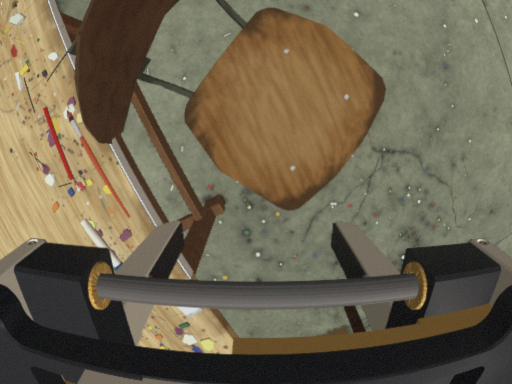

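The scene view shows the booth around (320,150), with the clip at (365,142), the pointer at about (348,172), the black bottle at (244,253) and the red bottle at (239,205). I'll zoom in to measure.

```bash
python3 - <<'E'
import cv2
a=cv2.imread("pics/scene0.png")[60:280,220:400]; cv2.imwrite("pics/scene0z.png",cv2.resize(a,None,fx=2.7,fy=2.7,interpolation=cv2.INTER_CUBIC))
a=cv2.imread("pics/top0.png")[60:280,200:420]; cv2.imwrite("pics/top0z.png",cv2.resize(a,None,fx=2.7,fy=2.7,interpolation=cv2.INTER_CUBIC))
E
```

```text
(no output)
```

View pics/scene0z.png

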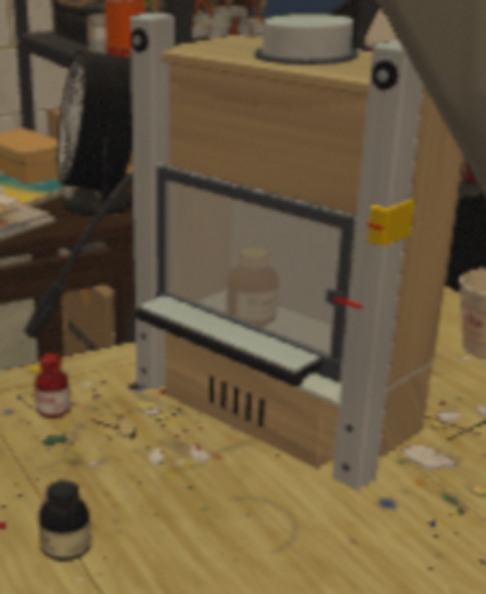

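View pics/top0z.png

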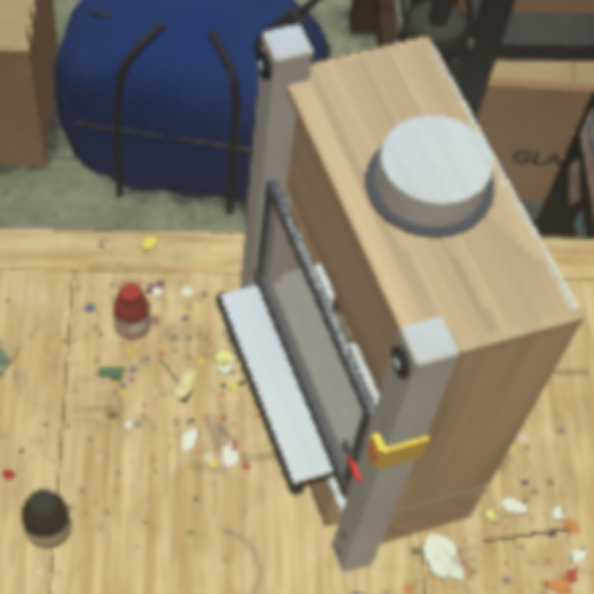

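```bash
cat > h.py <<'E'
import numpy as np
from scipy.spatial.transform import Rotation as R
from workcell import manip,cams
def ray(n,u,v):
    c=cams.get_calibration(n); q=np.array(c['attitude']); M=R.from_quat(np.r_[q[1:],q[0]]).as_matrix()
    d=np.array([(u-c['cx'])/c['fx'],-(v-c['cy'])/c['fy'],-1.0]); d=M@d
    return np.array(c['origin']),d/np.linalg.norm(d)
def tri(a,b):
    o1,d1=ray("scene",*a);o2,d2=ray("top",*b)
    A=np.stack([d1,-d2],1);t=np.linalg.lstsq(A,o2-o1,rcond=None)[0]
    p,q=o1+t[0]*d1,o2+t[1]*d2
    return (p+q)/2,np.linalg.norm(p-q)
def plane(n,uv,z):
    o,d=ray(n,*uv); return o+d*(z-o[2])/d[2]
def S(x,y):return (220+x/2.7,60+y/2.7)
def T(x,y):return (200+x/2.7,60+y/2.7)
E
python3 - <<'E'
from h import *
np.set_printoptions(precision=4,suppress=True)
for n,a,b in [("lip near",(303,378),(297,488)),("lip far",(138,312),(221,299)),("clip line",(376,227),(374,447)),("ptr",(360,305),(357,478)),
 ("rpost hole",(385,74),(400,362)),("lpost hole",(139,39),(264,61))]:
    print(n,tri(S(*a),T(*b)))
print("ink_a",plane("scene",S(65,547),0.0),plane("top",T(45,510),0.06),tri(S(63,492),T(45,510)))
print("ink_b",plane("scene",S(52,408),0.0),plane("top",T(131,293),0.063))
print("rpost base",plane("scene",S(338,478),0),plane("scene",S(370,487),0))
print("lpost base",plane("scene",S(137,382),0))
E
```

```text
lip near (array([ 0.3983, -0.0412,  0.11  ]), np.float64(0.0054597574591741665))
lip far (array([0.5827, 0.0239, 0.109 ]), np.float64(0.0011957334036485727))
clip line (array([ 0.3737, -0.0826,  0.2447]), np.float64(0.003426695754271311))
ptr (array([ 0.3795, -0.0796,  0.1768]), np.float64(0.003094648371590346))
rpost hole (array([ 0.3797, -0.0822,  0.3595]), np.float64(0.0018521151330843024))
lpost hole (array([ 0.6296, -0.0003,  0.3595]), np.float64(0.003036661174478589))
ink_a [0.4031 0.1754 0.    ] [0.3968 0.172  0.06  ] (array([0.3994, 0.1739, 0.056 ]), np.float64(0.0033321535559515123))
ink_b [0.6233 0.1059 0.    ] [0.616  0.1063 0.063 ]
rpost base [ 0.3897 -0.0845 -0.    ] [ 0.3658 -0.1017  0.    ]
lpost base [0.6358 0.0027 0.    ]
```

Emit:
drive_tool --pt "-2.3 2.0 -0.6 0 0 0 0" --pt "-2.3 2.0 -0.6 0 0 0 0" --pt "-2.3 2.0 -0.6 0 0 0 0" --pt "-2.3 2.0 -0.6 0 0 0 0" --pt "-2.3 2.0 -0.6 0 0 0 0" --pt "-2.3 2.0 -0.6 0 0 0 0" --pt "-2.3 2.0 -0.6 0 0 0 0" --pt "-2.3 2.0 -0.6 0 0 0 0" --pt "-2.3 2.0 -0.6 0 0 0 0" --pt "-2.3 2.0 -0.6 0 0 0 0" --pt "0 0 0 0 0 0 0" --pt "0 0 0 0 0 0 0"

```text
t: 1.35
eef_pos: [0.398, 0.3558, 0.2789]
ee_rot: [-0.0, 0.849, 0.528, 0.0]
contact_force: [-0.2, 0.6, -0.0]
width: 0.0021
```

```bash
python3 - <<'E'
from h import *
s=manip.state(); print(s)
print(R.from_quat(np.roll(s['ee_rot'],-1)).as_matrix())
E
```

```text
{'t': 1.35, 'qpos': array([-0.84558369,  0.29982691,  0.01282016,  1.9670216 , -0.00512158,
        0.87415562,  0.28272256]), 'dq': array([-0.0235582 ,  0.01706686, -0.0186345 , -0.01371019, -0.00355365,
       -0.00278344, -0.00510336]), 'joint_efforts': array([  1.56418294, -51.90663457,   1.92688912, -23.45062315,
         0.08342819,   0.13834746,   0.09798617]), 'eef_pos': array([0.39801932, 0.35584259, 0.27887669]), 'ee_rot': array([-1.52734421e-04,  8.49168684e-01,  5.28121619e-01,  2.77915104e-04]), 'contact_force': array([-0.23700654,  0.56508135, -0.04273686]), 'moment': array([ 0.03118671, -0.01318254,  0.02764242]), 'width': 0.0020982034657406183}
[[ 4.42174956e-01  8.96928766e-01  3.10668907e-04]
 [ 8.96928597e-01 -4.42175063e-01  5.52940525e-04]
 [ 6.33318307e-04  3.41513752e-05 -9.99999799e-01]]
```

```bash
python3 - <<'E'
from h import *
def Rz(a):return R.from_euler('z',a)
def Ry(a):return R.from_euler('y',a)
q=manip.state()['qpos'];Rm=R.from_quat(np.roll(manip.state()['ee_rot'],-1))
def fk(q):return Rz(-q[0])*Ry(q[1])*Rz(-q[2])*Ry(q[3])*Rz(-q[4])*Ry(q[5])*Rz(-q[6])
C=fk(q).inv()*Rm; print(C.as_matrix().round(3))
b=np.deg2rad(18.5);e=np.array([np.cos(b),np.sin(b),0]);inw=np.array([e[1],-e[0],0])
for sx in(-1,1):
  for p in(15,30,45):
    P=np.deg2rad(p);z=inw*np.cos(P)-np.array([0,0,1])*np.sin(P);x=sx*e;y=np.cross(z,x)
    Rt=R.from_matrix(np.stack([x,y,z],1))
    for az in(.4,.8):
      for sm in(2.2,2.6):
        M=(Ry(sm).inv()*Rz(az).inv()*Rt*C.inv())
        a=M.as_euler('ZYZ')  # Rz(a0)Ry(a1)Rz(a2)
        print(sx,p,az,sm,'q5,q6,q7',np.round([-a[0],a[1],-a[2]],2))
E
```

```text
[[-1. -0.  0.]
 [ 0. -1. -0.]
 [ 0. -0.  1.]]
-1 15 0.4 2.2 q5,q6,q7 [1.31 1.48 2.51]
-1 15 0.4 2.6 q5,q6,q7 [1.37 1.39 2.12]
-1 15 0.8 2.2 q5,q6,q7 [1.07 1.78 2.39]
-1 15 0.8 2.6 q5,q6,q7 [1.03 1.58 2.05]
-1 30 0.4 2.2 q5,q6,q7 [1.1  1.33 2.55]
-1 30 0.4 2.6 q5,q6,q7 [1.22 1.17 2.16]
-1 30 0.8 2.2 q5,q6,q7 [0.88 1.6  2.37]
-1 30 0.8 2.6 q5,q6,q7 [0.91 1.35 2.06]
-1 45 0.4 2.2 q5,q6,q7 [0.86 1.19 2.62]
-1 45 0.4 2.6 q5,q6,q7 [1.04 0.95 2.25]
-1 45 0.8 2.2 q5,q6,q7 [0.69 1.42 2.38]
-1 45 0.8 2.6 q5,q6,q7 [0.77 1.12 2.11]
1 15 0.4 2.2 q5,q6,q7 [ 1.31  1.48 -0.63]
1 15 0.4 2.6 q5,q6,q7 [ 1.37  1.39 -1.02]
1 15 0.8 2.2 q5,q6,q7 [ 1.07  1.78 -0.75]
1 15 0.8 2.6 q5,q6,q7 [ 1.03  1.58 -1.1 ]
1 30 0.4 2.2 q5,q6,q7 [ 1.1   1.33 -0.59]
1 30 0.4 2.6 q5,q6,q7 [ 1.22  1.17 -0.98]
1 30 0.8 2.2 q5,q6,q7 [ 0.88  1.6  -0.77]
1 30 0.8 2.6 q5,q6,q7 [ 0.91  1.35 -1.08]
1 45 0.4 2.2 q5,q6,q7 [ 0.86  1.19 -0.52]
1 45 0.4 2.6 q5,q6,q7 [ 1.04  0.95 -0.89]
1 45 0.8 2.2 q5,q6,q7 [ 0.69  1.42 -0.76]
1 45 0.8 2.6 q5,q6,q7 [ 0.77  1.12 -1.04]
```

Emit:
drive_tool --pt "0 0 0 0 0 0.079 0" --pt "0 0 0 0 0 0.079 0" --pt "0 0 0 0 0 0.079 0" --pt "0 0 0 0 0 0.079 0" --pt "0 0 0 0 0 0.079 0" --pt "0 0 0 0 0 0.079 0" --pt "0 0 0 0 0 0.079 0" --pt "0 0 0 0 0 0.079 0" --pt "0 0 0 0 0 0.079 0" --pt "0 0 0 0 0 0.079 0" --pt "0 0 0 -0.08 0 0 0" --pt "0 0 0 -0.08 0 0 0" --pt "0 0 0 -0.08 0 0 0" --pt "0 0 0 -0.08 0 0 0" --pt "0 0 0 -0.08 0 0 0" --pt "0 0 0 -0.08 0 0 0" --pt "0 0 0 0 0 0 0"

```text
t: 3.05
eef_pos: [0.3957, 0.3597, 0.2766]
ee_rot: [0.236, 0.958, 0.16, 0.038]
contact_force: [-0.7, -0.5, 0.0]
width: 0.0005
```

```bash
python3 - <<'E'
from h import *
s=manip.state(); print(s['qpos'],s['eef_pos'])
print(R.from_quat(np.roll(s['ee_rot'],-1)).as_matrix().round(3))
E
```

```text
[-1.27316641  0.45704785  0.29984658  1.85543297  0.26794101  1.16395309
 -0.79766598] [0.39566991 0.35968986 0.27662798]
[[ 0.946  0.288  0.149]
 [ 0.324 -0.838 -0.439]
 [-0.002  0.464 -0.886]]
```

Emit:
drive_tool --pt "0 0 0 -0.08 0 0 0" --pt "0 0 0 -0.08 0 0 0" --pt "0 0 0 -0.08 0 0 0" --pt "0 0 0 -0.08 0 0 0" --pt "0 0 0 -0.08 0 0 0" --pt "0 0 0 -0.08 0 0 0" --pt "0 1.0 2.7 0 0 0 0" --pt "0 1.0 2.7 0 0 0 0" --pt "0 1.0 2.7 0 0 0 0" --pt "0 1.0 2.7 0 0 0 0" --pt "0 1.0 2.7 0 0 0 0" --pt "0 1.0 2.7 0 0 0 0" --pt "0 0 0 0 0 0 0" --pt "0 0 0 0 0 0 0"

```text
t: 4.45
eef_pos: [0.451, 0.1975, 0.2346]
ee_rot: [0.455, 0.876, 0.143, 0.074]
contact_force: [-0.2, -0.1, 0.1]
width: 0.0004
```

```bash
python3 - <<'E'
from h import *
import cv2
s=manip.state(); print(s['qpos'],s['eef_pos'])
print(R.from_quat(np.roll(s['ee_rot'],-1)).as_matrix().round(3))
a=cams.camera("scene");b=cams.camera("wrist")
cv2.imwrite("pics/s1.png",np.hstack([a,b])[:, :][::1,::1]) if 0 else cv2.imwrite("pics/s1.png",cv2.resize(np.hstack([a,b]),(800,300)))
E
```

```text
[-1.28128412  0.64568478  0.42451833  2.04578472  0.58948365  1.14420876
 -0.97120379] [0.45097196 0.19753661 0.23463134]
[[ 0.948  0.183  0.26 ]
 [ 0.317 -0.545 -0.776]
 [-0.     0.818 -0.575]]
```

View pics/s1.png

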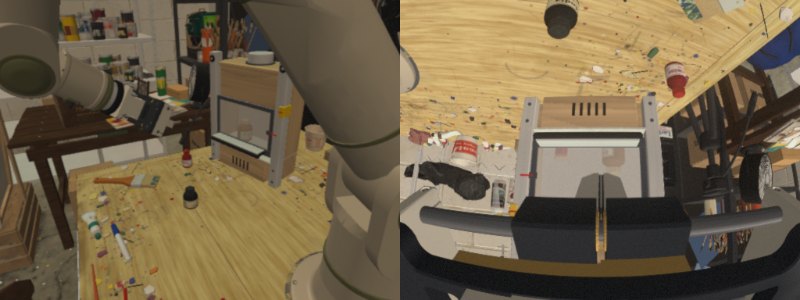

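The scene view shows the hand in front of the booth. In the wrist view, which is inverted, the lip strip and pointer can be seen, with the bottles at the top and clear of the hand.

```bash
python3 - <<'E'
from h import *
import cv2
b=cams.camera("wrist"); cv2.imwrite("pics/w1f.png",b)
c=cv2.rotate(b[100:290,130:350],cv2.ROTATE_180)
cv2.imwrite("pics/w1.png",cv2.resize(c,None,fx=3,fy=3,interpolation=cv2.INTER_CUBIC))
E
```

```text
(no output)
```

View pics/w1.png

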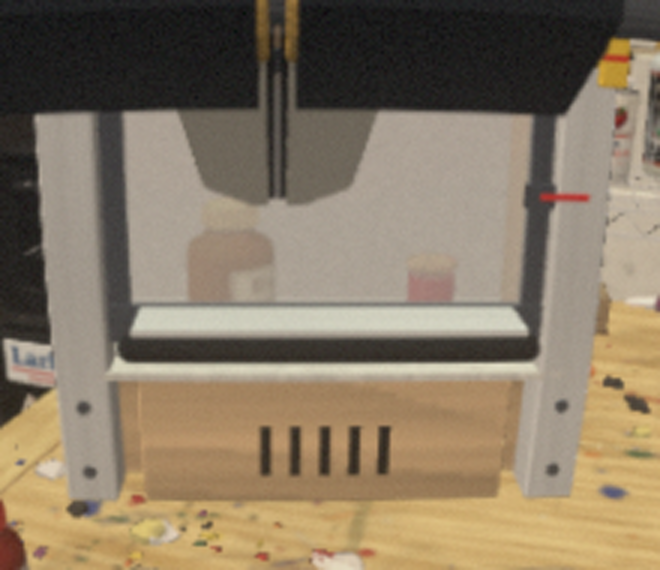

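The rotated zoom shows the nose ends at (119,348) and (539,348), the pointer tip at (588,197) and the clip line at (616,58).

```bash
cat >> h.py <<'E'
def wray(u,v,s=None):
    s=s or manip.state(); c=cams.get_calibration("wrist"); m=np.array(c['mount'])
    Rm=R.from_quat(np.roll(s['ee_rot'],-1)).as_matrix()
    dx,dy=u-c['cx'],v-c['cy']; r=np.hypot(dx,dy); th=r/c['fx']
    d=np.array([np.sin(th)*dx/r,-np.sin(th)*dy/r,-np.cos(th)])
    return s['eef_pos']+Rm@m[:3,3],Rm@m[:3,:3]@d
E
python3 - <<'E'
from h import *
from scipy.optimize import least_squares
np.set_printoptions(precision=4,suppress=True)
W=lambda X,Y:wray(130+219-X/3,100+189-Y/3)
o,d1=W(119,348);_,d2=W(539,348)
f=lambda p:(lambda v:np.r_[np.linalg.norm(v)-.19,v[2]])(o+p[0]*d1-o-p[1]*d2)
r=least_squares(f,[.3,.3]).x
A,B=o+r[0]*d1,o+r[1]*d2
e=(A-B)/np.linalg.norm(A-B);print("lip ends",A,B,"mid",(A+B)/2,"az",np.rad2deg(np.arctan2(e[1],e[0])))
eb=np.array([np.cos(np.deg2rad(18.4)),np.sin(np.deg2rad(18.4)),0]);n=np.array([-eb[1],eb[0],0])
mid=(A+B)/2
# post front plane: assume hole-based: rays to post feet on table
for nm,X,Y in [("Lfoot",70,498),("Lfoot2",120,498),("Rfoot",525,496),("Rfoot2",573,495),("plinth l",143,496),("plinth r",498,496)]:
    o,d=W(X,Y);p=o-d*o[2]/d[2];print(nm,p,"out from lip",(p-mid)@n,"s",(p-mid)@eb)
for off in (-.03,-.02,-.01,-.035):
  out=[]
  for X,Y in [(588,197),(610,58)]:
    o,d=W(X,Y);t=((mid+off*n-o)@n)/(d@n);out.append(o+t*d)
  print(off,out[0],out[1],out[1][2]-out[0][2])
E
```

```text
lip ends [0.5772 0.0453 0.1181] [ 0.3968 -0.0143  0.1181] mid [0.487  0.0155 0.1181] az 18.301360080002524
Lfoot [0.6419 0.0017 0.    ] out from lip -0.06192853931770323 s 0.14264978036850473
Lfoot2 [ 0.615  -0.0091  0.    ] out from lip -0.06370745052967988 s 0.11368191064938808
Rfoot [ 0.3947 -0.0821  0.    ] out from lip -0.06344309001318045 s -0.11843084514933781
Rfoot2 [ 0.3666 -0.0902  0.    ] out from lip -0.06221715775580794 s -0.14762892154559376
plinth l [ 0.6037 -0.0159  0.    ] out from lip -0.06654808679720078 s 0.10078149375217073
plinth r [ 0.4102 -0.0781  0.    ] out from lip -0.06455030643034905 s -0.1024409843957074
-0.03 [ 0.3805 -0.0516  0.1822] [ 0.3746 -0.0536  0.2483] 0.06611363115715216
-0.02 [ 0.3808 -0.0409  0.1843] [ 0.375  -0.0429  0.2487] 0.06444435630295081
-0.01 [ 0.3811 -0.0303  0.1864] [ 0.3755 -0.0322  0.2492] 0.06277508144874944
-0.035 [ 0.3803 -0.0569  0.1811] [ 0.3743 -0.0589  0.2481] 0.06694826858425285
```

```bash
cat >> h.py <<'E'
az=np.deg2rad(18.4)
e=np.array([np.cos(az),np.sin(az),0]);n=np.array([-e[1],e[0],0])
NOSE=np.array([0.4965,-0.013,0])   # middle of nose axis (xy)
def bf(p): p=np.asarray(p)-NOSE; return np.array([p@e,p@n,p[2]])  # s, out, z
E
python3 - <<'E'
from h import *
np.set_printoptions(precision=4,suppress=True)
W=lambda X,Y:wray(130+219-X/3,100+189-Y/3)
def at(X,Y,out):
    o,d=W(X,Y);t=(out-(o-NOSE)@n)/(d@n);return bf(o+t*d)
print("nose top/mid/bottom",at(329,336,0),at(329,348,0),at(329,361,0))
print("ends",at(119,348,0),at(539,348,0))
print("ptr",at(588,197,-.03),"clip",at(610,58,-.03))
print("TCP",bf(manip.state()['eef_pos']))
for nm,p in [("ink_a",(.400,.174,0)),("ink_b",(.620,.106,0))]:print(nm,bf(p))
E
```

```text
nose top/mid/bottom [-0.0004 -0.      0.1125] [-0.0005 -0.      0.1064] [-0.0007 -0.      0.0996]
ends [ 0.1009 -0.      0.106 ] [-0.1047 -0.      0.1058]
ptr [-0.1333 -0.03    0.1758] clip [-0.14   -0.03    0.2469]
TCP [0.0238 0.2155 0.2347]
ink_a [-0.0325  0.2079  0.    ]
ink_b [0.1547 0.0739 0.    ]
```

Emit:
drive_tool --pt "0 0.16 2.8 0 0 0 0" --pt "0 0.16 2.8 0 0 0 0" --pt "0 0.16 2.8 0 0 0 0" --pt "0 0.16 2.8 0 0 0 0" --pt "0 0.16 2.8 0 0 0 0" --pt "0 0.16 2.8 0 0 0 0" --pt "0 0.16 2.8 0 0 0 0" --pt "0 -1.0 0.7 0 0 0 0" --pt "0 -1.0 0.7 0 0 0 0" --pt "0 -1.0 0.7 0 0 0 0" --pt "0 -1.0 0.7 0 0 0 0" --pt "0 -1.0 0.7 0 0 0 0" --pt "0 0 0 0 0 0 0" --pt "0 0 0 0 0 0 0"

```text
t: 6.0
eef_pos: [0.5041, 0.0393, 0.0705]
ee_rot: [0.456, 0.875, 0.143, 0.074]
contact_force: [0.2, -0.3, 1.1]
width: 0.0004
```

```bash
python3 - <<'E'
from h import *
import cv2
s=manip.state(); print(s['qpos'],bf(s['eef_pos']))
a=cams.camera("scene");b=cams.camera("wrist")
cv2.imwrite("pics/s2.png",cv2.resize(a[60:280,170:400],None,fx=2.7,fy=2.7,interpolation=cv2.INTER_CUBIC));cv2.imwrite("pics/w2.png",cv2.rotate(b,cv2.ROTATE_180))
E
```

```text
[-1.07825856  0.95251541  0.51959539  2.25722414  0.91491442  0.60115145
 -1.26421371] [0.02374138 0.04720547 0.07053843]
```

View pics/s2.png

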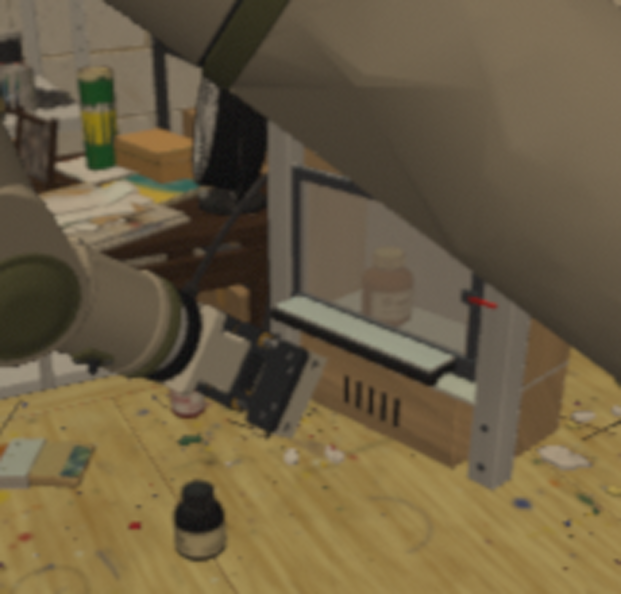

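View pics/w2.png

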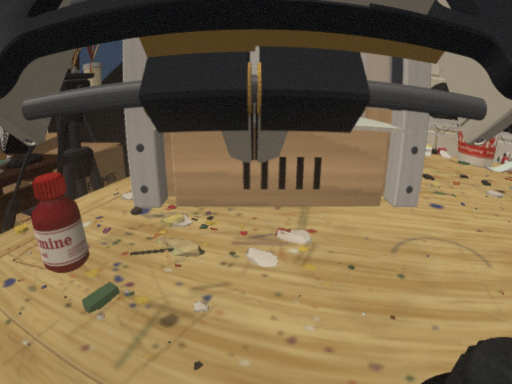

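Emit:
drive_tool --pt "0 0.75 1.33 0 0 0 0" --pt "0 0.75 1.33 0 0 0 0" --pt "0 0.75 1.33 0 0 0 0" --pt "0 0.75 1.33 0 0 0 0" --pt "0 0 0 0 0 0 0" --pt "0 0 0 0 0 0 0"

```text
t: 6.7
eef_pos: [0.5236, -0.0181, 0.0649]
ee_rot: [0.456, 0.875, 0.143, 0.075]
contact_force: [-1.3, 0.7, -0.6]
width: 0.0005
```

Emit:
drive_tool --pt "0 0.41 -0.287 0 0 0 0" --pt "0 0.41 -0.287 0 0 0 0" --pt "0 0.41 -0.287 0 0 0 0" --pt "0 0.41 -0.287 0 0 0 0" --pt "0 0.41 -0.287 0 0 0 0"

```text
t: 7.2
eef_pos: [0.5236, -0.0175, 0.0897]
ee_rot: [0.455, 0.876, 0.143, 0.075]
contact_force: [-1.9, 3.2, -3.4]
width: 0.0008
```

```bash
python3 - <<'E'
from h import *
import cv2
s=manip.state(); print(s['qpos'],bf(s['eef_pos']),s['contact_force'])
a=cams.camera("scene");b=cams.camera("wrist")
cv2.imwrite("pics/s3.png",cv2.resize(a[60:280,170:400],None,fx=2.7,fy=2.7,interpolation=cv2.INTER_CUBIC));cv2.imwrite("pics/w3.png",cv2.rotate(b,cv2.ROTATE_180))
E
```

```text
[-1.01832554  0.94102932  0.60899873  2.29517701  1.04720474  0.51510676
 -1.28267948] [ 0.02426722 -0.01280491  0.08967669] [-1.93348351  3.19284631 -3.39904015]
```

View pics/s3.png

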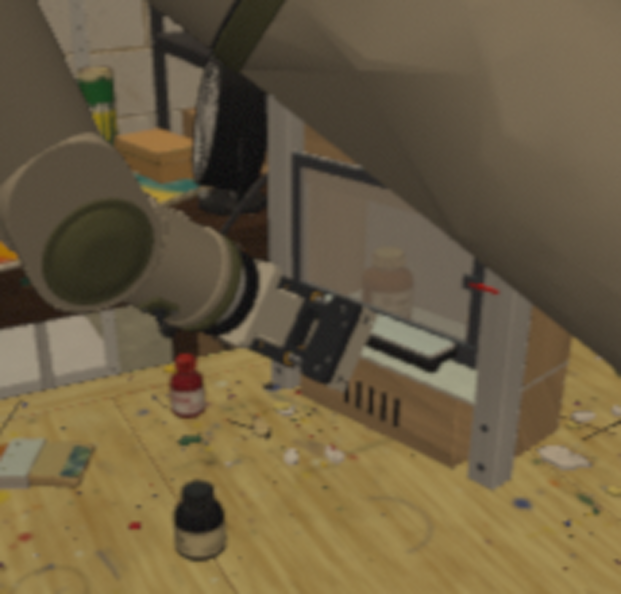

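View pics/w3.png

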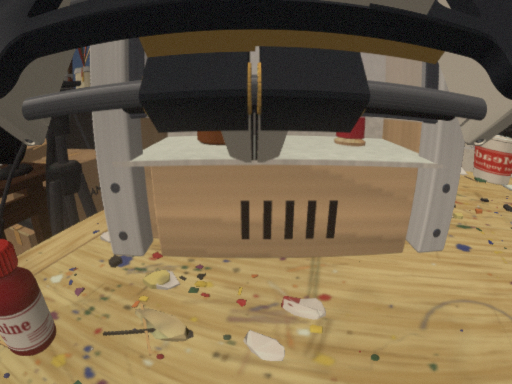

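Emit:
drive_tool --pt "0 0.41 -0.287 0 0 0 0" --pt "0 0.41 -0.287 0 0 0 0" --pt "0 0.41 -0.287 0 0 0 0" --pt "0 0.41 -0.287 0 0 0 0" --pt "0 0.41 -0.287 0 0 0 0" --pt "0 0.41 -0.287 0 0 0 0" --pt "0 0.41 -0.287 0 0 0 0" --pt "0 0.41 -0.287 0 0 0 0" --pt "0 0.41 -0.287 0 0 0 0" --pt "0 0.41 -0.287 0 0 0 0"

```text
t: 8.3
eef_pos: [0.5237, -0.0178, 0.1399]
ee_rot: [0.455, 0.876, 0.143, 0.075]
contact_force: [-0.7, 5.7, -4.4]
width: 0.0005
```

```bash
python3 - <<'E'
from h import *
import cv2
s=manip.state(); print(s['qpos'],bf(s['eef_pos']),s['contact_force'])
a=cams.camera("scene");b=cams.camera("top")
cv2.imwrite("pics/s4.png",cv2.resize(a[60:280,220:400],None,fx=2.7,fy=2.7,interpolation=cv2.INTER_CUBIC));cv2.imwrite("pics/t4.png",cv2.resize(b[60:280,200:420],None,fx=2.7,fy=2.7,interpolation=cv2.INTER_CUBIC))
E
```

```text
[-1.01930457  0.82648643  0.60746831  2.28906122  0.99498947  0.60647674
 -1.16549201] [ 0.02427869 -0.0131647   0.13994024] [-0.7453805   5.70317169 -4.40865286]
```

View pics/s4.png

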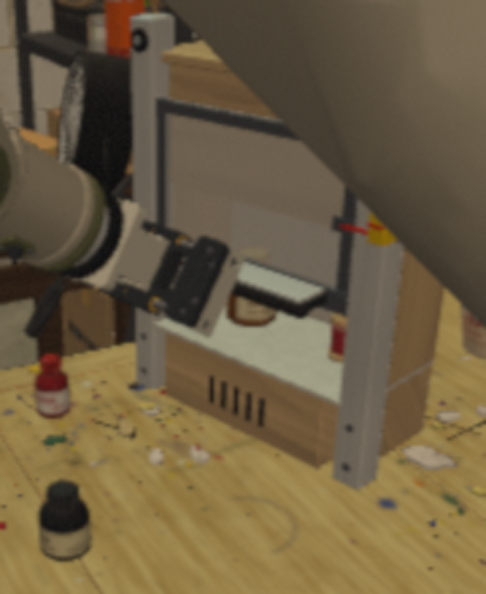

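View pics/t4.png

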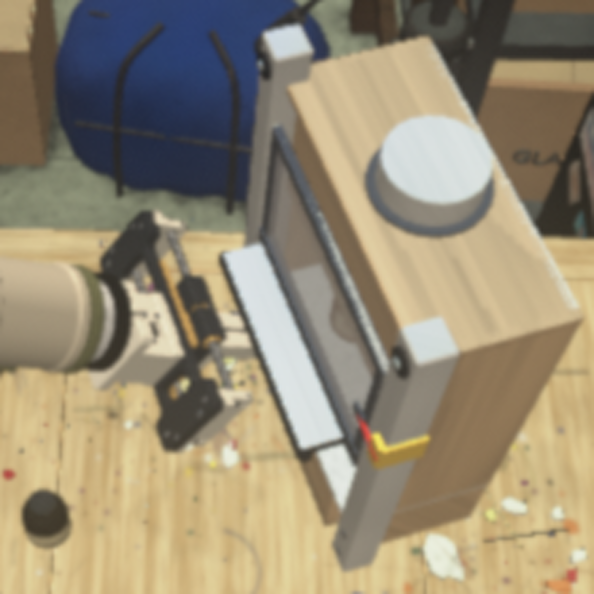

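The pointer is now close to the clip, with its tip at about (368,231) in the zoom against the line at about (376,227). I'll measure it with red masks.

```bash
python3 - <<'E'
from h import *
import cv2
a=cv2.imread("pics/scene0.png"); s=cams.camera("scene"); t=cams.camera("top");t0=cv2.imread("pics/top0.png");cv2.imwrite("pics/s5f.png",s)
f=lambda im,x,y,w,h:cv2.resize(im[y:y+h,x:x+w],None,fx=8,fy=8,interpolation=cv2.INTER_NEAREST)
top=np.hstack([f(a,335,130,45,60),f(s,335,130,45,60)]);
cv2.imwrite("pics/z5.png",top)
for im in(a,s):
    b,g,r=[im[...,i].astype(int) for i in range(3)]
    m=(r>120)&(r-g>70)&(r-b>60); m[:, :335]=0;m[:,385:]=0;m[:130]=0;m[190:]=0
    for u in range(340,375):
        v=np.nonzero(m[:,u])[0]
        if len(v):print(u,v.tolist(),end=' ')
    print()
E
```

```text
348 [171] 349 [171, 172] 350 [172] 351 [172, 173] 352 [172, 173] 
351 [143] 352 [144] 353 [144, 145] 354 [144, 145] 355 [145]
```

View pics/z5.png

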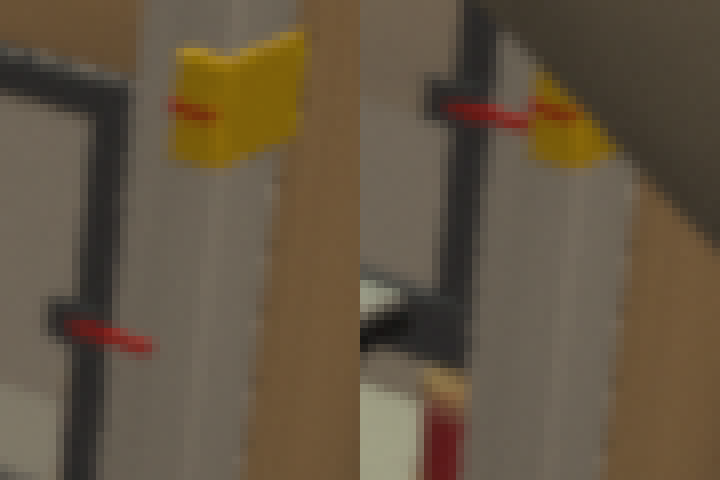

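Emit:
drive_tool --pt "0 0.16 -0.115 0 0 0 0" --pt "0 0.16 -0.115 0 0 0 0" --pt "0 0 0 0 0 0 0" --pt "0 0 0 0 0 0 0" --pt "0 0 0 0 0 0 0"

```text
t: 9.0
eef_pos: [0.5234, -0.0188, 0.144]
ee_rot: [0.456, 0.875, 0.143, 0.074]
contact_force: [0.9, 2.3, -0.8]
width: 0.0001
```

Emit:
drive_tool --pt "0 -0.41 0.29 0 0 0 0" --pt "0 -0.41 0.29 0 0 0 0" --pt "0 -0.41 0.29 0 0 0 0" --pt "0 -1.15 -1.64 0 0 0 0" --pt "0 -1.15 -1.64 0 0 0 0" --pt "0 -1.15 -1.64 0 0 0 0" --pt "0 -1.15 -1.64 0 0 0 0" --pt "0 -1.15 -1.64 0 0 0 0" --pt "0 -1.15 -1.64 0 0 0 0" --pt "0 -1.15 -1.64 0 0 0 0" --pt "0 -1.15 -1.64 0 0 0 0" --pt "0 -1.15 -1.64 0 0 0 0" --pt "0 -1.15 -1.64 0 0 0 0" --pt "0 0.6 -0.4 0 0 0 0" --pt "0 1.6 -1.1 0 0 0 0" --pt "0 1.6 -1.1 0 0 0 0" --pt "0 1.6 -1.1 0 0 0 0" --pt "0 1.6 -1.1 0 0 0 0" --pt "0 0 0 0 0 0 0" --pt "0 0 0 0 0 0 0"

```text
t: 11.0
eef_pos: [0.4601, 0.1699, 0.2134]
ee_rot: [0.456, 0.875, 0.143, 0.074]
contact_force: [-0.5, 0.5, -0.2]
width: 0.0004
```

```bash
python3 - <<'E'
from h import *
import cv2
s=manip.state(); print(s['t'],s['qpos'],bf(s['eef_pos']),s['contact_force'])
a=cams.camera("scene");b=cams.camera("wrist");cv2.imwrite("pics/s6f.png",a);cv2.imwrite("pics/w6f.png",b)
cv2.imwrite("pics/w6.png",cv2.resize(cv2.rotate(b[100:290,130:350],cv2.ROTATE_180),None,fx=3,fy=3,interpolation=cv2.INTER_CUBIC))
cv2.imwrite("pics/z6.png",cv2.resize(a[80:280,220:400],None,fx=3,fy=3,interpolation=cv2.INTER_CUBIC))
E
```

```text
11.0 [-1.25144988  0.67252156  0.43866595  2.0932392   0.62408846  1.06285799
 -0.99512219] [0.02320256 0.18505344 0.21339076] [-0.45111009  0.51371774 -0.18485626]
```

View pics/w6.png

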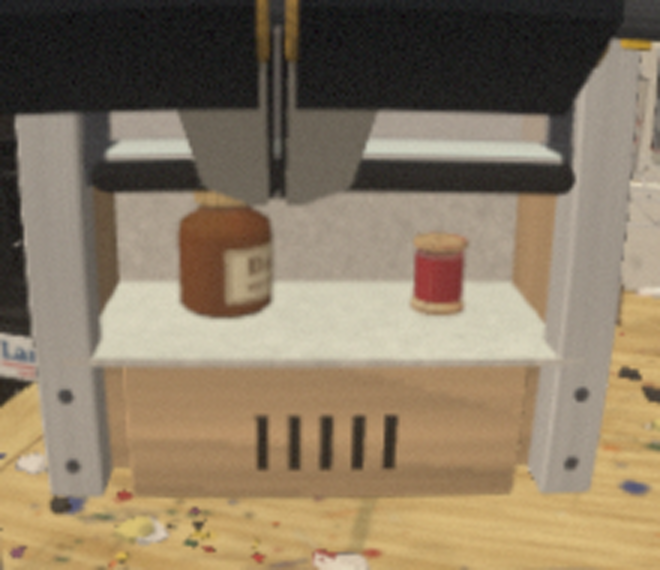

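View pics/z6.png

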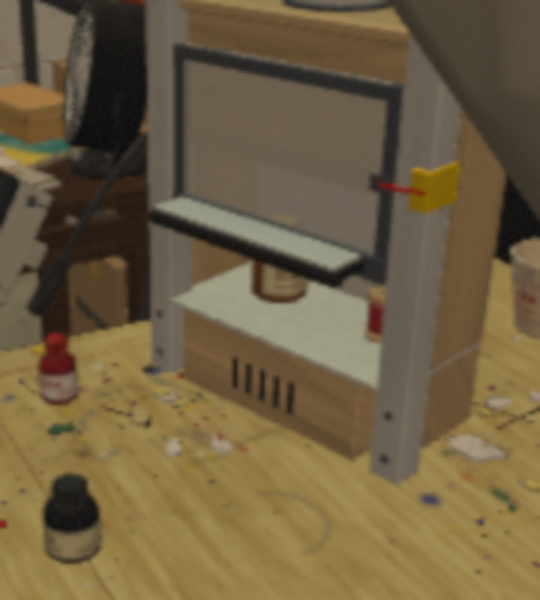

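Emit:
drive_tool --pt "-1 0.7 -2.0 0 0 0 0" --pt "-1 0.7 -2.0 0 0 0 0" --pt "-1 0.7 -2.0 0 0 0 0" --pt "-1 0.7 -2.0 0 0 0 0" --pt "0 0 0 0 0 0 0" --pt "0 0 0 0 0 0 0"

```text
t: 11.7
eef_pos: [0.4065, 0.2048, 0.2815]
ee_rot: [0.456, 0.875, 0.143, 0.075]
contact_force: [0.2, 0.6, -0.1]
width: 0.0006
```

```bash
python3 - <<'E'
from h import *
import cv2
s=manip.state(); print(s['t'],bf(s['eef_pos']),s['contact_force'])
b=cams.camera("wrist");a=cams.camera("scene");t=cams.camera("top");cv2.imwrite("pics/w7f.png",b);cv2.imwrite("pics/s7f.png",a);cv2.imwrite("pics/t7f.png",t)
cv2.imwrite("pics/w7.png",cv2.resize(cv2.rotate(b[100:290,130:350],cv2.ROTATE_180),None,fx=3,fy=3,interpolation=cv2.INTER_CUBIC))
E
```

```text
11.7 [-0.016635    0.23506482  0.28153951] [ 0.24027671  0.63847932 -0.1277742 ]
```

View pics/w7.png

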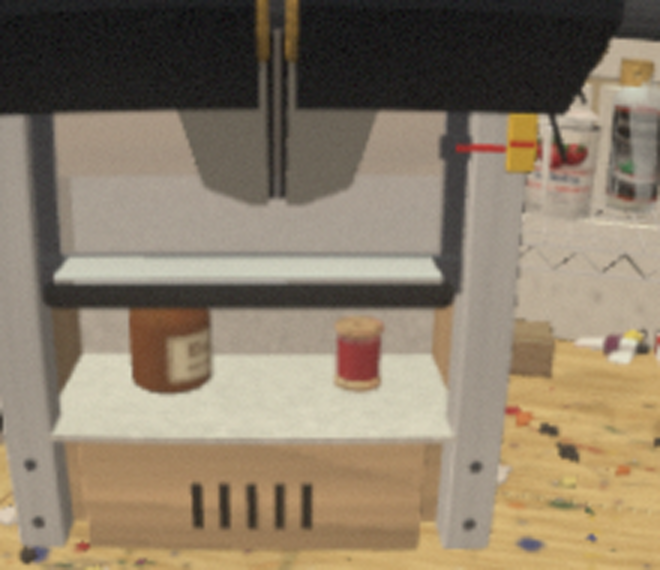

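The pointer ends at about (505,149) and the clip line sits at about (522,144), so the gap is small. I'll measure it properly.

```bash
python3 - <<'E'
from h import *
import cv2
np.set_printoptions(precision=4,suppress=True)
im=cv2.rotate(cv2.imread("pics/w7f.png"),cv2.ROTATE_180).astype(float)
# rotated coords: u'=511-u, v'=383-v ; crop origin X0=511-349=162,Y0=383-289=94
red=im[...,2]-(im[...,1]+im[...,0]*0)  # r-g
for u in range(162+150,162+180):
    c=red[94+40:94+58,u].copy(); c-=np.median(c)  ; c[c<25]=0
    if c.sum()>60: print(u,round((np.arange(94+40,94+58)*c).sum()/c.sum(),2),round(c.max()))
def at(u,v,out):
    o,d=wray(511-u,383-v);t=(out-(o-NOSE)@n)/(d@n);return bf(o+t*d)
c=cv2.resize(im[94+35:94+62,162+140:162+185].astype('uint8'),None,fx=16,fy=16,interpolation=cv2.INTER_NEAREST);cv2.imwrite("pics/z7.png",c)
for o in(-.035,-.03,-.025,-.02): print(o,at(329.5,143.5,o),at(336,142.0,o))
E
```

```text
314 142.99 92
315 143.0 102
316 143.01 96
317 143.03 100
318 142.98 94
319 142.87 94
320 142.83 96
321 142.84 99
322 142.86 100
323 142.87 102
324 142.88 100
325 142.9 106
326 142.97 100
327 143.04 100
328 143.05 98
329 143.1 92
330 143.45 56
332 141.53 50
333 141.55 64
334 141.56 63
335 141.6 65
336 141.58 63
337 141.6 64
338 141.6 65
339 141.6 59
340 141.55 35
341 143.54 57
-0.035 [-0.1336 -0.035   0.2432] [-0.144  -0.035   0.2459]
-0.03 [-0.1323 -0.03    0.244 ] [-0.1426 -0.03    0.2467]
-0.025 [-0.131  -0.025   0.2448] [-0.1412 -0.025   0.2474]
-0.02 [-0.1297 -0.02    0.2455] [-0.1398 -0.02    0.2482]
```

View pics/z7.png

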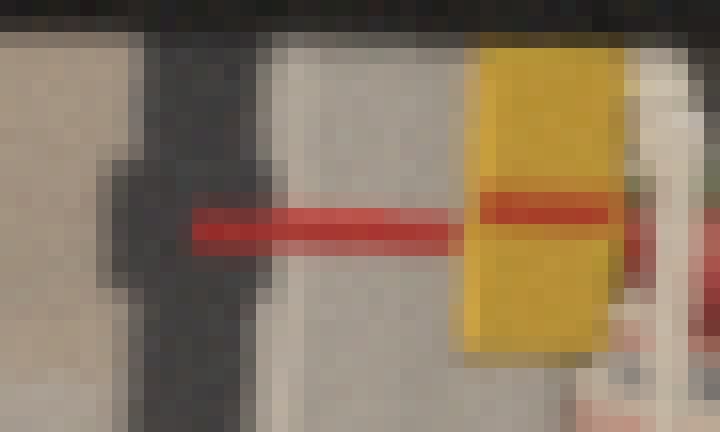

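```bash
python3 - <<'E'
from h import *
import cv2
np.set_printoptions(precision=4,suppress=True)
im=cv2.imread("pics/s7f.png").astype(float);red=im[...,2]-im[...,1]
for u in range(344,368):
    c=red[136:152,u].copy();c-=np.median(c);c[c<20]=0
    if c.sum()>40: print(u,round((np.arange(136,152)*c).sum()/c.sum(),2),round(c.max()))
def at(u,v,out):
    o,d=ray("scene",u,v);t=(out-(o-NOSE)@n)/(d@n);return bf(o+t*d)
for o in(-.034,-.03,-.025): print(o,at(354,143.2,o),at(359,143.8,o))
cv2.imwrite("pics/z8.png",cv2.resize(im[125:165,335:385].astype('uint8'),None,fx=14,fy=14,interpolation=cv2.INTER_NEAREST))
E
```

```text
346 141.36 48
347 141.43 70
348 141.72 65
349 141.85 73
350 141.86 82
351 142.04 74
352 142.49 66
353 142.77 70
354 142.87 69
355 142.99 69
356 142.92 62
357 142.93 46
358 143.46 38
359 143.56 40
-0.034 [-0.1231 -0.034   0.2408] [-0.1355 -0.034   0.2424]
-0.03 [-0.1258 -0.03    0.2424] [-0.1381 -0.03    0.244 ]
-0.025 [-0.129  -0.025   0.2444] [-0.1412 -0.025   0.246 ]
```

View pics/z8.png

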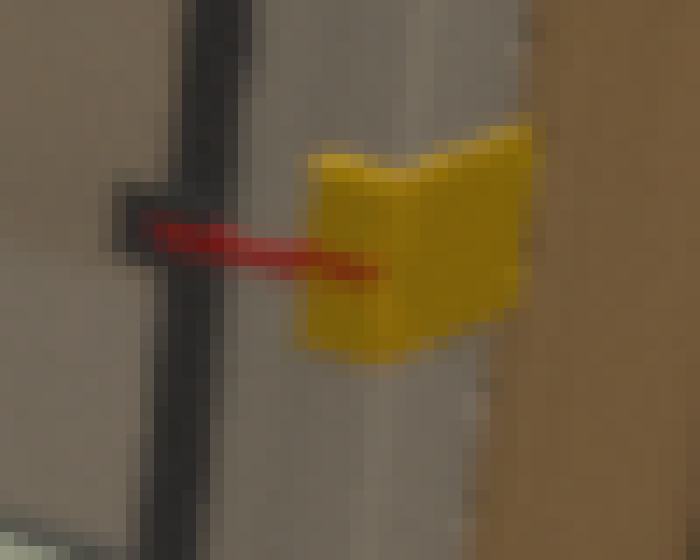

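Both views put the pointer about 3 mm below the line, inside the 8 mm limit. The hand is clear and the window is holding by itself, so I'm handing in.

```bash
python3 - <<'E'
from h import *
s=manip.state();print(s['t'],s['contact_force'],abs(s['dq']).max()); print(manip.finish_job())
E
```

```text
11.85 [0.08517035 0.62616373 0.15819419] 0.004534203879551641
the job is handed in; nothing more can be done
None
```

I pushed the window up from beneath its lip with the shut fingertips, without gripping it. I then lowered the fingers away from the lip and took the hand about 0.23 m clear of it. The job was handed in at 11.85 s, and no verdict was reported.

- **Pointer height:** The window held its height by itself in the pictures after release. The pointer stands slightly below the red line. Treating both as in one plane gives about 2.7 mm in the wrist view and about 1.6 mm in the scene view. The two agree at about 3 mm if the clip stands about 3 mm proud of the pointer, which I inferred and did not measure. I left this uncorrected because it is inside the 8 mm limit.
- **Other objects:** By eye, the bottles and clip in the scene view after release, and the jar and spool in the wrist view, stand as before. I did not measure their positions again.
- **Forces:** At hand-in the reading was about 0.6 N, which is noise level, so the hand was touching nothing. The readings I took stayed below about 8 N throughout.

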